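# Arm the leak sensors under the sink

### The arm

A 7-joint arm with a two-finger parallel gripper is mounted at the origin on the work surface. World frame = base frame: x ahead of the robot, y to its left, z up, the work surface at z = 0. Lengths are in m, angles in rad, forces in N, time in s.
With the tool pointing down it reaches from about 0.425 to 0.875 m from the base axis. Payload 9.9 kg.
Tool frame: the origin (TCP) lies at the centre of the arm's flange, where the gripper is bolted on; the fingertips stand 173 mm ahead of it and the grasp point (between the pads) lies 155 mm ahead of it (env.grip_depth is the distance from the TCP to the grasp point, in m); z points along the fingers, y is the line along which they close (so a half turn about z gives the same grasp; the last joint's range is limited). The gripper opens to 85 mm and grips with 20 to 120 N. Pads are 22 mm wide; open, the fingers measure 114 mm over their backs; the gripper's body (76 mm by 85 mm) begins 54 mm behind the grasp point. The pads swing forward as they close: fully open they stand 13 mm farther back than shut.
Start: joints at [1.265, 0.576, 0.025, 1.437, -0.015, 1.129, -0.057], TCP at [0.148, -0.658, 0.405] pointing down, gripper open.
Joint ranges: [-2.76, 2.76], [-0.34, 2.15], [-1.52, 1.57], [0.19, 2.46], [-1.09, 4.23], [0.17, 1.99], [-2.82, 2.82]. Speed limits (rad/s): [2.22, 2.22, 3.01, 3.01, 3.14, 3.14, 3.14].

### API

Orientations are given as a unit quaternion [w, x, y, z].
In Python, from bench import env gives the robot as it stands.
- The arm moves only by the tool servo_tool, never from a script. Its argument "plan" is text: rows parted by semicolons, each of 5 numbers parted by spaces: the shift along the tool's x, y, z in cm, then the turn about the tool's z in degrees, then the opening, from 0 (shut) to 1 (fully open). In form: dx dy dz yaw fingers; .... A call has 1 to 5 rows; each row shifts and turns the commanded pose from where the row before left it, along the tool's axes as they then stand; what a row does not reach is not made up. A row lasts 1/12 s, in which the tool goes at most 41.7 mm and 7.16 degrees, less where a joint would pass 70% of its speed; a pose out of reach is approached as far as the arm can. A call is refused whole if a number of a shift passes 4.17 or a number of a turn 7.16, either way. A call with a gripper value outside its range is refused whole. The fingers move at their own pace and stop on an object; "squeeze" is the grip in N (left out, the last holds). Time passes only in rows, so rows that do not move let the fingers close. It gives the time, the measured TCP pose, the force, the opening and the grip force at its end, in the units of the state.
- env.read_state(): the state, without advancing time (a new reading comes with each control period).
- env.read_camera(name): name is "scene" or "top" or "wrist"; returns a dict with "img" (400x640x3 uint8, red, green, blue), "K" (3x3 intrinsics, pixels), "cam_to_world" (4x4, takes a point from camera to world coordinates). Camera axes: x right, y down, z forward; pixel columns grow to the right and rows downward; lengths in m; the calibration is good to about 2 mm. A picture is of the moment at which its call begins. There is no depth.
- env.hand_in(): hands the job in; it is judged then, once.
The state is a dict: "time": time; "joint_positions": joint angles; "dq": joint speeds; "tau": joint torques, N m; "eef_pos": TCP position; "tool_rot": TCP orientation; "force": force on the tool from outside, world axes, zero at the start; "wrist_torque": the same for the moment, N m; "finger_gap": finger opening in m; "grip_force": force on a finger pad.
Only numpy, scipy, OpenCV 4.12 (cv2) and the standard library are available. Lean on these libraries where they do the work, as an engineer would, in place of code of your own. Each camera call takes 0.05 s, during which the arm holds its last target. There are 200 camera calls.

### The job

Arm the under-sink leak alarm with the fingertips: press the hub's green button down, then the blue sensor's cap, then the yellow one's, then the red one's, in that order, each gently and all the way until it stays down. Do not pick up or slide the sensors, and leave the can, the jar and the tub where they stand.

Things in the scene. Friction and masses are not known exactly. Their poses are not given: they have to be found in the camera images.
- hub: leak-alarm hub, fixed to the surface: grey plastic box 90 mm (its x) by 120 mm (its y) by 30 mm high; origin at the centre of its underside, z up. Its green button stands on top, 25 mm from the middle towards its own +y; three small green lamps on a dark panel at the other end.
- hub_button_top (a point): centre of the flat top of the hub's round green button (40 mm across), 48 mm above the surface when up; it moves down with the button.
- hub_button (a joint): travel of the green button in m: 0 up (18 mm proud of the hub), 0.010 fully down (8 mm proud). It slides straight down against about 3 N of steady friction and stays wherever it is left. Its end stop is a cushion: pushed on, the fully-down part gives up to 6 mm more (not counted in this value) with the force rising from 5 N to 14 N, then is solid; the cushion springs back on release.
- blue_sensor: leak sensor with a blue cap: a loose white puck 60 mm across and 20 mm high, 180 g, black ring on top around the cap; origin at the centre of its underside, z up.
- blue_cap_top (a point): centre of the flat top of the round blue cap (40 mm across), in the middle of its puck, 38 mm above the surface when up; it moves down with the cap.
- blue_cap (a joint): travel of the blue cap in m: 0 up (18 mm proud of the puck), 0.010 fully down (8 mm proud). It slides straight down against about 3 N of steady friction and stays wherever it is left. Its end stop is a cushion: pushed on, the fully-down part gives up to 6 mm more (not counted in this value) with the force rising from 5 N to 14 N, then is solid; the cushion springs back on release.
- yellow_sensor: leak sensor with a yellow cap: a loose white puck 60 mm across and 20 mm high, 180 g, black ring on top around the cap; origin at the centre of its underside, z up.
- yellow_cap_top (a point): centre of the flat top of the round yellow cap (40 mm across), in the middle of its puck, 38 mm above the surface when up; it moves down with the cap.
- yellow_cap (a joint): travel of the yellow cap in m: 0 up (18 mm proud of the puck), 0.010 fully down (8 mm proud). It slides straight down against about 3 N of steady friction and stays wherever it is left. Its end stop is a cushion: pushed on, the fully-down part gives up to 6 mm more (not counted in this value) with the force rising from 5 N to 14 N, then is solid; the cushion springs back on release.
- red_sensor: leak sensor with a red cap: a loose white puck 60 mm across and 20 mm high, 180 g, black ring on top around the cap; origin at the centre of its underside, z up.
- red_cap_top (a point): centre of the flat top of the round red cap (40 mm across), in the middle of its puck, 38 mm above the surface when up; it moves down with the cap.
- red_cap (a joint): travel of the red cap in m: 0 up (18 mm proud of the puck), 0.010 fully down (8 mm proud). It slides straight down against about 3 N of steady friction and stays wherever it is left. Its end stop is a cushion: pushed on, the fully-down part gives up to 6 mm more (not counted in this value) with the force rising from 5 N to 14 N, then is solid; the cushion springs back on release.
- spray_can: bystander: steel spray can, 58 mm across, 150 mm high, standing loose; origin at the centre of its underside.
- jar: bystander: glass jar with a steel lid, 68 mm across, 90 mm high, standing loose; origin at the centre of its underside.
- sponge_tub: bystander: loose orange plastic tub of scrubbing sponges, 80 mm (its x) by 130 mm (its y), 63 mm high to the sponges' tops; origin at the centre of its underside.

How it is judged:
By the outcome, as a careful person would: the job done as asked, in the order asked, and still so for the second after the job is handed in, with the robot touching nothing.
It also fails if it takes over 61 s, if anything falls off the work surface, if the arm or the gripper's body presses on something with over 40 N, if the wrist force passes 120 N, or if a joint passes its speed limit or range.

## Working session

There is one attempt and no reset: what is moved stays moved. The work goes in short steps, Python scripts to look and compute and a tool call to move; the robot and the scene stay as the last step left them, time stands still between calls to the robot, and variables do not carry over. Pictures are saved under pics/ and viewed, at most 10 in all, crops included, and the job is handed in when it is done.

Besides the shell and the picture viewer there is one more tool, called after "Emit:" as a command line: name --argument value ..., lists and objects as JSON in quotes. servo_tool: Moves the arm, as the interface text tells. Its arguments: {"type":"object","properties":{"plan":{"type":"string"},"squeeze":{"type":"number"}},"required":["plan"]}

```bash
mkdir -p pics
python3 - <<'E'
from bench import env
import cv2,numpy as np
s=env.read_state();print({k:np.round(v,4) for k,v in s.items()})
for n in("top","scene"):
    c=env.read_camera(n);cv2.imwrite(f"pics/{n}0.png",c["img"][...,::-1]);np.savez(f"{n}0.npz",**c);print(n,c["K"],c["cam_to_world"].round(3))
E
```

```text
{'time': np.float64(0.0), 'joint_positions': array([ 1.2652,  0.5765,  0.0248,  1.4379, -0.015 ,  1.129 , -0.0565]), 'dq': array([ 0.0029, -0.0006, -0.001 ,  0.0001, -0.0009,  0.0002, -0.0008]), 'tau': array([-3.00000e-04, -7.65750e+01,  2.25070e+00, -2.85964e+01,
        1.54000e-02,  1.25000e-02, -0.00000e+00]), 'eef_pos': array([ 0.1485, -0.6583,  0.4038]), 'tool_rot': array([-8.000e-04,  9.939e-01,  1.107e-01, -1.000e-04]), 'force': array([ 0.1779,  0.1297, -0.4131]), 'wrist_torque': array([0.0167, 0.0107, 0.038 ]), 'grip_force': np.float64(0.0), 'finger_gap': np.float64(0.0857)}
top [[519.00740302   0.         326.43587211]
 [  0.         519.00740302 193.54451311]
 [  0.           0.           1.        ]] [[-0.02  -0.987  0.16   0.453]
 [-1.     0.018 -0.009  0.022]
 [ 0.006 -0.16  -0.987  1.166]
 [ 0.     0.     0.     1.   ]]
scene [[374.66191348   0.         316.68664052]
 [  0.         374.66191348 198.12770638]
 [  0.           0.           1.        ]] [[ 0.669  0.594 -0.447  0.923]
 [ 0.743 -0.527  0.412 -0.294]
 [ 0.009 -0.608 -0.794  0.619]
 [ 0.     0.     0.     1.   ]]
```

View pics/top0.png

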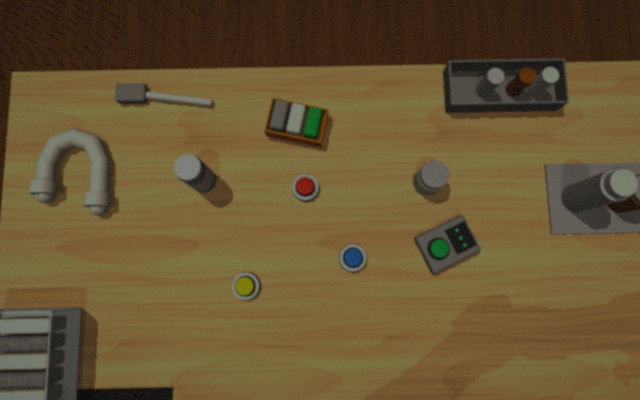

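View pics/scene0.png

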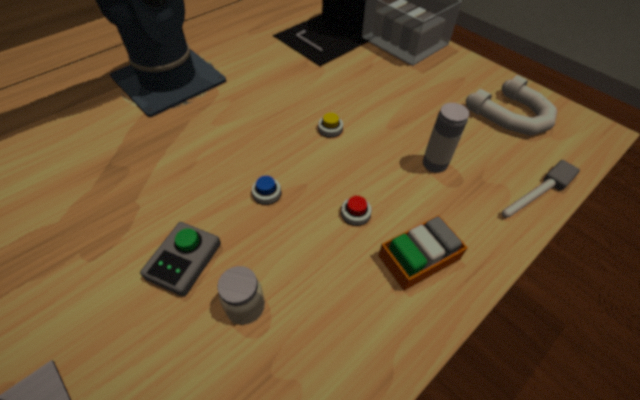

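The top view shows the button and caps at: green (439,248), blue (353,258), yellow (245,287), red (305,187). The can is at (195,172), the jar at (432,177) and the tub at (297,122). In the scene view they are at: green (187,238), blue (265,185), yellow (331,121), red (357,206).

```bash
cat > h.py <<'E'
import numpy as np,cv2
from scipy.spatial.transform import Rotation
RNG={'green':((45,85),.048),'blue':((100,125),.038),'yellow':((22,34),.038),'red':((175,5),.038)}
SEED={'top':dict(green=(439,248),blue=(353,258),yellow=(245,287),red=(305,187)),'scene':dict(green=(187,238),blue=(265,185),yellow=(331,121),red=(357,206))}
def cen(img,col,seed,r=22):
    h=cv2.cvtColor(img,cv2.COLOR_RGB2HSV);(a,b),_=RNG[col];H=h[...,0]
    m=((H>=a)&(H<=b)) if a<b else ((H>=a)|(H<=b))
    m=(m&(h[...,1]>150)&(h[...,2]>50)).astype(np.uint8)
    w=np.zeros_like(m);cv2.circle(w,seed,r,1,-1);m*=w
    n,l,st,c=cv2.connectedComponentsWithStats(m);i=1+np.argmax(st[1:,4]);return c[i],st[i]
def ray(c,uv,z):
    T=c['cam_to_world'];d=T[:3,:3]@np.linalg.inv(c['K'])@[*uv,1];o=T[:3,3];return o+d*(z-o[2])/d[2]
def rel(s,p,tip=.173):
    R=Rotation.from_quat(np.roll(s['tool_rot'],-1));return R.inv().apply(np.array(p)-s['eef_pos'])*100-[0,0,tip*100]
E
python3 - <<'E'
from h import *
from bench import env
s=env.read_state()
for n in('top','scene'):
    c=np.load(f'{n}0.npz')
    for k in RNG:
        uv,st=cen(c['img'],k,SEED[n][k]);p=ray(c,uv,RNG[k][1]);print(n,k,uv.round(1),st,p.round(4),rel(s,p).round(2))
c=np.load('top0.npz')
for k,uv,z in(('can',(189,166),.15),('jar',(434,172),.09),('tub',(299,120),.063)):print(k,ray(c,uv,z).round(3))
E
```

```text
top green [439.2 248.2] [430 239  19  19 274] [ 0.5105 -0.2273  0.048 ] [ 44.8  -34.03  18.34]
top blue [352.7 257.2] [344 249  18  18 244] [ 0.4953 -0.0416  0.038 ] [ 47.41 -52.47  19.37]
top yellow [244.5 285.9] [236 277  18  19 274] [0.4389 0.1914 0.038 ] [ 47.03 -76.44  19.4 ]
top red [304.8 186. ] [296 178  18  17 239] [0.6531 0.0597 0.038 ] [ 65.03 -58.88  19.37]
scene green [186. 238.] [175 229  23  19 319] [ 0.5146 -0.2303  0.048 ] [ 45.13 -33.64  18.34]
scene blue [265.2 183.7] [257 177  18  14 206] [ 0.5005 -0.0459  0.038 ] [ 47.82 -51.94  19.37]
scene yellow [330.9 118.8] [323 112  17  16 199] [0.4455 0.1875 0.038 ] [ 47.59 -75.92  19.4 ]
scene red [357.1 204.4] [347 196  20  18 270] [0.6596 0.0552 0.038 ] [ 65.56 -58.31  19.37]
can [0.678 0.287 0.15 ]
jar [ 0.669 -0.216  0.09 ]
tub [0.797 0.07  0.063]
```

Emit:
servo_tool --plan "3 -2.25 0 0 0; 3 -2.25 0 0 0; 3 -2.25 0 0 0; 3 -2.25 0 0 0; 3 -2.25 0 0 0" --squeeze 20

```text
time: 0.52
eef_pos: [0.2708, -0.5142, 0.4044]
tool_rot: [-0.0, 0.994, 0.111, -0.0]
force: [0.9, -1.1, 0.8]
finger_gap: 0.0254
grip_force: 0.0
```

Emit:
servo_tool --plan "3 -2.25 0 0 0; 3 -2.25 0 0 0; 3 -2.25 0 0 0; 3 -2.25 0 0 0; 3 -2.25 0 0 0"

```text
time: 0.93
eef_pos: [0.3924, -0.3713, 0.4046]
tool_rot: [-0.0, 0.994, 0.111, -0.0]
force: [0.9, -0.1, -0.9]
finger_gap: 0.0
grip_force: 0.0
```

Emit:
servo_tool --plan "3 -2.25 1 0 0; 3 -2.25 2 0 0; 3 -2.25 3 0 0; 3 -2.25 2 0 0; 0 0 0 0 0"

```text
time: 1.35
eef_pos: [0.4885, -0.2564, 0.3257]
tool_rot: [-0.003, 0.993, 0.116, -0.001]
force: [-0.4, 1.6, 0.8]
finger_gap: 0.0001
grip_force: 0.0
```

```bash
cat > look.py <<'E'
import sys;from h import *
from bench import env
k=sys.argv[1];p=eval(sys.argv[2]);s=env.read_state()
print(s['time'],s['eef_pos'].round(4),s['tool_rot'].round(3),s['force'].round(2),s['finger_gap'],s['joint_positions'].round(2))
print('rel',rel(s,p).round(2))
c=env.read_camera('wrist');cv2.imwrite(f'pics/w_{k}_{s["time"]:.1f}.png',c['img'][...,::-1])
T=np.linalg.inv(c['cam_to_world']);q=c['K']@(T@[*p,1])[:3];q=q[:2]/q[2];print('expected px',q,T[2,3])
try:
    uv,st=cen(c['img'],k,tuple(int(v) for v in q),90);pp=ray(c,uv,p[2]);print('wrist',uv,st,pp.round(4),rel(s,pp).round(2))
except Exception as e:print(e)
E
python3 look.py green '[.512,-.228,.048]'; ls pics
```

```text
1.35 [ 0.4885 -0.2564  0.3257] [-0.003  0.993  0.116 -0.001] [-0.39  1.57  0.84] 8.388346648125046e-05 [ 0.44  0.48 -0.06  1.87  0.03  0.8  -0.98]
rel [ 2.96 -2.04 10.48]
expected px [295.45663965 166.70931144] 0.4351265556150418
wrist [295.72511848 178.22274882] [273 161  44  29 422] [ 0.5023 -0.2303  0.048 ] [ 1.96 -2.04 10.48]
scene0.png
top0.png
w_green_1.4.png
```

View pics/w_green_1.4.png

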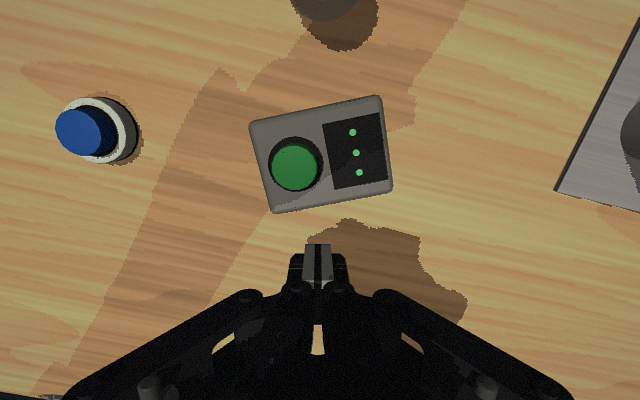

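The wrist picture shows the green button at (296,167), matching the predicted pixel (295,167). The blue cap is at (84,132) and the jar at the top edge. The estimate holds, so I'll go over the button.

Emit:
servo_tool --plan "1.5 -1 2.5 0 0; 1.5 -1 2.5 0 0; 0 0 2.5 0 0; 0 0 1.5 0 0; 0 0 0 0 0"

```text
time: 1.82
eef_pos: [0.5083, -0.2378, 0.2368]
tool_rot: [-0.001, 0.994, 0.111, -0.002]
force: [-0.5, 0.1, 0.1]
finger_gap: 0.0001
grip_force: 0.0
```

```bash
python3 look.py green '[.512,-.228,.048]'
```

```text
1.8167 [ 0.5083 -0.2378  0.2368] [-0.001  0.994  0.111 -0.002] [-0.46  0.11  0.08] 0.0001404136001690807 [ 0.39  0.61 -0.05  1.92  0.05  0.61 -1.04]
rel [ 0.66 -0.83  1.58]
expected px [306.21499977 235.38313511] 0.35862833370324204
wrist [301.33965015 228.74635569] [ 271  198   66   64 1372] [ 0.5155 -0.2244  0.048 ] [ 1.08 -1.11  1.58]
```

Emit:
servo_tool --plan "0.7 -0.8 0 0 0; 0 0 0.7 0 0; 0 0 0 0 0; 0 0 0 0 0"

```text
time: 2.2
eef_pos: [0.5148, -0.2282, 0.233]
tool_rot: [0.0, 0.994, 0.111, 0.0]
force: [-0.3, -1.2, 0.2]
finger_gap: 0.0001
grip_force: 0.0
```

```bash
python3 look.py green '[.512,-.228,.048]'
```

```text
2.2 [ 0.5148 -0.2282  0.233 ] [0.    0.994 0.111 0.   ] [-0.3  -1.2   0.22] 0.00010883329143160342 [ 0.36  0.62 -0.05  1.92  0.05  0.6  -1.06]
rel [-0.28 -0.09  1.2 ]
expected px [318.95694022 252.85692405] 0.3548077845549056
wrist [312.73113709 235.7120085 ] [284 214  66  53 941] [ 0.5218 -0.2221  0.048 ] [ 0.81 -0.44  1.2 ]
```

Emit:
servo_tool --plan "-0.2 0 0.5 0 0; 0 0 0.5 0 0; 0 0 0.3 0 0; 0 0 0.3 0 0; 0 0 0 0 0"

```text
time: 2.67
eef_pos: [0.5125, -0.2288, 0.2158]
tool_rot: [-0.0, 0.994, 0.111, -0.0]
force: [0.2, 0.3, -0.1]
finger_gap: 0.0003
grip_force: 0.0
```

Emit:
servo_tool --plan "0 0 0.3 0 0; 0 0 0.2 0 0; 0 0 0 0 0; 0 0 0 0 0"

```text
time: 3.0
eef_pos: [0.5126, -0.2287, 0.2115]
tool_rot: [0.0, 0.994, 0.111, -0.0]
force: [-1.5, -1.2, 5.0]
finger_gap: 0.0
grip_force: 2.3
```

Emit:
servo_tool --plan "0 0 0.2 0 0; 0 0 0.1 0 0; 0 0 0 0 0; 0 0 0 0 0"

```text
time: 3.33
eef_pos: [0.5126, -0.2287, 0.2089]
tool_rot: [0.0, 0.994, 0.111, 0.0]
force: [-2.6, -0.5, 7.4]
finger_gap: 0.0003
grip_force: 4.3
```

Emit:
servo_tool --plan "0 0 -0.5 0 0; 0 0 -2.0 0 0; 0 0 -3 0 0; 0.5 -3.5 -1 0 0; 0.5 -3.7 0 0 0"

```text
time: 3.75
eef_pos: [0.5073, -0.1577, 0.276]
tool_rot: [0.001, 0.994, 0.108, 0.002]
force: [1.7, 0.3, -1.0]
finger_gap: 0.0001
grip_force: 0.0
```

Emit:
servo_tool --plan "0.5 -3.7 0 0 0; 0.5 -3.7 0 0 0; 0.5 -3.7 0 0 0; 0.1 -0.2 0 0 0; 0 0 0 0 0"

```text
time: 4.17
eef_pos: [0.4975, -0.0395, 0.2736]
tool_rot: [-0.001, 0.994, 0.113, 0.0]
force: [0.3, -1.3, 0.2]
finger_gap: 0.0001
grip_force: 0.0
```

```bash
python3 look.py blue '[.497,-.043,.038]'; ls pics
```

```text
4.1667 [ 0.4975 -0.0395  0.2736] [-0.001  0.994  0.113  0.   ] [ 0.27 -1.32  0.17] 7.691576481195107e-05 [ 0.01  0.49 -0.03  2.05  0.03  0.6  -1.39]
rel [-0.14  0.36  6.26]
expected px [324.726068   219.00804048] 0.40095621499448214
wrist [319.64038929 216.16739659] [ 295  189   52   54 2055] [ 0.4983 -0.0388  0.038 ] [ 0.09 -0.02  6.26]
scene0.png
top0.png
w_blue_4.2.png
w_green_1.4.png
w_green_1.8.png
w_green_2.2.png
```

Emit:
servo_tool --plan "0 0.1 2 0 0; 0 0 2 0 0; 0 0 1.2 0 0; 0 0 0 0 0; 0 0 0 0 0"

```text
time: 4.63
eef_pos: [0.4975, -0.0448, 0.2211]
tool_rot: [0.0, 0.994, 0.11, -0.001]
force: [0.9, -0.8, -0.8]
finger_gap: 0.0002
grip_force: 0.0
```

```bash
python3 look.py blue '[.498,-.041,.038]'; ls pics
```

```text
4.6333 [ 0.4975 -0.0448  0.2211] [ 0.     0.994  0.11  -0.001] [ 0.85 -0.85 -0.81] 0.00018039104965868652 [ 0.02  0.58 -0.03  2.09  0.04  0.47 -1.39]
rel [ 0.16 -0.37  1.01]
expected px [314.09235116 247.48750038] 0.35157941333502657
wrist [307.9920279  234.53014449] [ 279  210   67   59 2007] [ 0.5051 -0.0359  0.038 ] [ 0.96 -0.71  1.01]
scene0.png
top0.png
w_blue_4.2.png
w_blue_4.6.png
w_green_1.4.png
w_green_1.8.png
w_green_2.2.png
```

Emit:
servo_tool --plan "0.3 -0.4 0 0 0; 0 0 0.5 0 0; 0 0 0 0 0; 0 0 0 0 0"

```text
time: 5.02
eef_pos: [0.4997, -0.0388, 0.2166]
tool_rot: [0.0, 0.994, 0.111, 0.0]
force: [-0.1, -0.9, -0.0]
finger_gap: 0.0002
grip_force: 0.0
```

Emit:
servo_tool --plan "0 0 0.4 0 0; 0 0 0.3 0 0; 0 0 0.3 0 0; 0 0 0.3 0 0; 0 0 0 0 0"

```text
time: 5.43
eef_pos: [0.4997, -0.0389, 0.2029]
tool_rot: [-0.0, 0.994, 0.111, -0.0]
force: [0.7, 0.3, 0.4]
finger_gap: 0.0002
grip_force: 0.0
```

Emit:
servo_tool --plan "0 0 0.1 0 0; 0 0 0 0 0; 0 0 0 0 0"

```text
time: 5.68
eef_pos: [0.4995, -0.0389, 0.2023]
tool_rot: [-0.0, 0.994, 0.111, -0.0]
force: [0.2, 0.2, 0.4]
finger_gap: 0.0001
grip_force: 0.0
```

Emit:
servo_tool --plan "0 0 0.2 0 0; 0 0 0.1 0 0; 0 0 0 0 0; 0 0 0 0 0"

```text
time: 6.02
eef_pos: [0.4995, -0.0389, 0.1997]
tool_rot: [-0.0, 0.994, 0.111, -0.0]
force: [-2.4, -0.0, 7.8]
finger_gap: -0.0002
grip_force: 3.7
```

Emit:
servo_tool --plan "0 0 -0.5 0 0; 0 0 -2.0 0 0; 0 0 -3 0 0; 0 -3.7 -1 0 0; -0.1 -4 0 0 0"

```text
time: 6.43
eef_pos: [0.4829, 0.0344, 0.267]
tool_rot: [0.0, 0.994, 0.107, 0.003]
force: [1.1, 1.9, -0.4]
finger_gap: -0.0001
grip_force: 0.0
```

Emit:
servo_tool --plan "-0.1 -4 0 0 0; -0.1 -4 0 0 0; -0.1 -4 0 0 0; -0.1 -4 0 0 0; 0 0 0 0 0"

```text
time: 6.85
eef_pos: [0.4402, 0.1997, 0.2646]
tool_rot: [-0.002, 0.993, 0.116, 0.0]
force: [0.3, 0.9, 0.3]
finger_gap: -0.0001
grip_force: 0.0
```

Emit:
servo_tool --plan "0 0 0 0 0; 0 0 0 0 0"

```text
time: 7.02
eef_pos: [0.4425, 0.191, 0.2645]
tool_rot: [0.0, 0.994, 0.111, -0.0]
force: [0.0, -0.5, 0.3]
finger_gap: -0.0001
grip_force: 0.0
```

```bash
python3 look.py yellow '[.442,.191,.038]'; ls pics
```

```text
7.0167 [0.4425 0.191  0.2645] [ 0.     0.994  0.111 -0.   ] [ 0.02 -0.46  0.3 ] -0.00013369131837629483 [-0.51  0.49  0.01  2.1  -0.01  0.55 -1.85]
rel [-0.04 -0.02  5.35]
expected px [319.74801832 222.37434328] 0.39156288914606746
wrist [312.37432675 219.47217235] [ 286  192   54   55 2228] [0.443  0.1966 0.038 ] [ 0.18 -0.54  5.35]
scene0.png
top0.png
w_blue_4.2.png
w_blue_4.6.png
w_green_1.4.png
w_green_1.8.png
w_green_2.2.png
w_yellow_7.0.png
```

View pics/w_yellow_7.0.png

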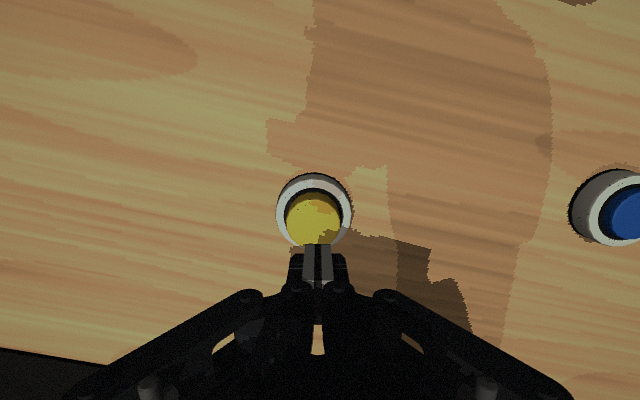

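View pics/w_blue_4.6.png

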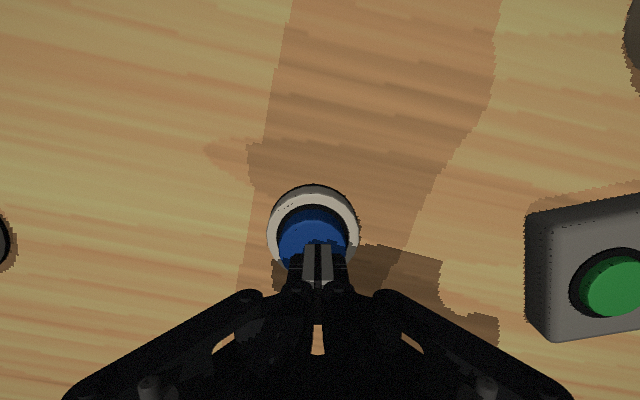

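The yellow cap spans columns 286–342 and is centred near (314,220), 3–4 mm left of the fingertips at column 318. I'll correct for that. The blue cap sat centred under the fingertips before its press, at about (313,243).

Emit:
servo_tool --plan "0.1 -0.3 2 0 0; 0 0 1.7 0 0; 0 0 1 0 0; 0 0 0 0 0; 0 0 0 0 0"

```text
time: 7.48
eef_pos: [0.4433, 0.1929, 0.2173]
tool_rot: [0.0, 0.994, 0.109, -0.001]
force: [-0.1, -0.1, -0.7]
finger_gap: 0.0001
grip_force: 0.0
```

Emit:
servo_tool --plan "0 0 0 0 0; 0 0 0.4 0 0; 0 0 0.4 0 0; 0 0 0.3 0 0; 0 0 0.3 0 0"

```text
time: 7.9
eef_pos: [0.4434, 0.1943, 0.2036]
tool_rot: [-0.0, 0.994, 0.111, 0.001]
force: [1.8, -1.0, 2.2]
finger_gap: -0.0003
grip_force: 1.7
```

Emit:
servo_tool --plan "0 0 0.2 0 0; 0 0 0 0 0; 0 0 0 0 0; 0 0 0 0 0"

```text
time: 8.23
eef_pos: [0.443, 0.1945, 0.2015]
tool_rot: [-0.0, 0.994, 0.111, 0.0]
force: [2.6, -0.4, 2.8]
finger_gap: -0.0002
grip_force: 1.3
```

Emit:
servo_tool --plan "0 0 0.2 0 0; 0 0 0.1 0 0; 0 0 0 0 0; 0 0 0 0 0"

```text
time: 8.57
eef_pos: [0.443, 0.1944, 0.1988]
tool_rot: [-0.0, 0.994, 0.111, 0.0]
force: [0.8, -1.0, 8.7]
finger_gap: 0.0001
grip_force: 4.4
```

Emit:
servo_tool --plan "0 0 -0.5 0 0; 0 0 -2.0 0 0; 0 0 -3 0 0; 2.2 2.2 -1 0 0; 2.9 2.9 0 0 0"

```text
time: 8.98
eef_pos: [0.5026, 0.1581, 0.266]
tool_rot: [-0.001, 0.993, 0.114, 0.0]
force: [1.1, 1.3, -0.2]
finger_gap: -0.0001
grip_force: 0.0
```

Emit:
servo_tool --plan "2.9 2.9 0 0 0; 2.9 2.9 0 0 0; 2.9 2.9 0 0 0; 2.9 2.9 0 0 0; 1.1 1.1 0 0 0"

```text
time: 9.4
eef_pos: [0.6589, 0.0554, 0.263]
tool_rot: [0.001, 0.994, 0.109, 0.0]
force: [-0.4, 0.1, 0.5]
finger_gap: -0.0
grip_force: 0.0
```

Emit:
servo_tool --plan "0 0 0 0 0; 0 0 0 0 0; 0 0 0 0 0"

```text
time: 9.65
eef_pos: [0.6546, 0.0609, 0.2628]
tool_rot: [-0.001, 0.994, 0.111, -0.001]
force: [-0.9, 0.4, -0.3]
finger_gap: -0.0001
grip_force: 0.0
```

```bash
python3 look.py red '[.656,.060,.038]'; ls pics
```

```text
9.65 [0.6546 0.0609 0.2628] [-0.001  0.994  0.111 -0.001] [-0.9   0.45 -0.31] -0.0001116767260756907 [-0.15  0.69 -0.02  1.64  0.01  0.81 -1.52]
rel [0.17 0.15 5.18]
expected px [322.1698787  220.44749549] 0.44585745667327886
wrist [318.40139688 216.25102712] [ 291  188   56   56 2434] [0.6585 0.0633 0.038 ] [ 0.49 -0.11  5.18]
scene0.png
top0.png
w_blue_4.2.png
w_blue_4.6.png
w_green_1.4.png
w_green_1.8.png
w_green_2.2.png
w_red_9.7.png
w_yellow_7.0.png
```

Emit:
servo_tool --plan "0.3 0 2 0 0; 0 0 1.7 0 0; 0 0 0.8 0 0; 0 0 0 0 0; 0 0 0 0 0"

```text
time: 10.12
eef_pos: [0.6582, 0.0613, 0.2186]
tool_rot: [-0.0, 0.994, 0.111, -0.0]
force: [0.3, 0.1, 0.8]
finger_gap: 0.0002
grip_force: 0.0
```

Emit:
servo_tool --plan "0 0 0 0 0; 0 0 0.4 0 0; 0 0 0.4 0 0; 0 0 0.3 0 0; 0 0 0.3 0 0"

```text
time: 10.53
eef_pos: [0.6591, 0.0606, 0.2047]
tool_rot: [-0.0, 0.994, 0.111, 0.001]
force: [0.9, -0.3, 2.8]
finger_gap: -0.0002
grip_force: 1.7
```

Emit:
servo_tool --plan "0 0 0.2 0 0; 0 0 0 0 0; 0 0 0 0 0; 0 0 0 0 0"

```text
time: 10.87
eef_pos: [0.6584, 0.0604, 0.2022]
tool_rot: [0.0, 0.994, 0.111, -0.001]
force: [0.1, -0.4, 0.1]
finger_gap: 0.0001
grip_force: 0.0
```

Emit:
servo_tool --plan "0 0 0.2 0 0; 0 0 0.2 0 0; 0 0 0 0 0; 0 0 0 0 0"

```text
time: 11.2
eef_pos: [0.6584, 0.0604, 0.1989]
tool_rot: [0.0, 0.994, 0.111, -0.0]
force: [-3.2, 0.2, 10.0]
finger_gap: -0.0003
grip_force: 4.3
```

Emit:
servo_tool --plan "0 0 -0.5 0 0; 0 0 -2.0 0 0; 0 0 -4 0 0; 0 0 -4 0 0; -1 3 -2.5 0 0"

```text
time: 11.62
eef_pos: [0.6562, 0.0362, 0.332]
tool_rot: [-0.003, 0.993, 0.115, 0.002]
force: [2.2, 1.7, 0.3]
finger_gap: 0.0002
grip_force: 0.0
```

Emit:
servo_tool --plan "-1 4 0 0 0; -1 4 0 0 0; -1 4 0 0 0; -1 4 0 0 0; -1 4 0 0 0"

```text
time: 12.03
eef_pos: [0.6502, -0.1789, 0.3285]
tool_rot: [-0.0, 0.994, 0.111, -0.0]
force: [1.0, 0.3, -0.1]
finger_gap: -0.0
grip_force: 0.0
```

Emit:
servo_tool --plan "-1 4 0 0 0; -1 4 0 0 0; -1 4 0 0 0; -1 4 0 0 0; 0 0 0 0 0"

```text
time: 12.45
eef_pos: [0.6432, -0.3528, 0.3278]
tool_rot: [0.003, 0.994, 0.105, -0.002]
force: [-2.7, -1.7, -0.4]
finger_gap: -0.0002
grip_force: 0.0
```

Run:
```python
from h import *
from bench import env
im=[]
for n in('top','scene'):
    c=env.read_camera(n);o=np.load(f'{n}0.npz')
    cols=[]
    for k in RNG:
        x,y=SEED[n][k]
        print(n,k,*[cen(i['img'],k,(x,y))[0].round(1) for i in(o,c)])
        cols.append(cv2.resize(np.vstack([i['img'][y-28:y+28,x-28:x+28] for i in(o,c)]),None,fx=3.4,fy=2.6,interpolation=2))
    im.append(np.hstack(cols))
cv2.imwrite('pics/cmp.png',np.vstack(im)[...,::-1])
c=env.read_camera('scene');cv2.imwrite('pics/end.png',c['img'][...,::-1])
```

```text
top green [439.2 248.2] [438.5 248.1]
top blue [352.7 257.2] [352.6 257.2]
top yellow [244.5 285.9] [244.6 285.7]
top red [304.8 186. ] [304.8 186.2]
scene green [186. 238.] [187.2 240.4]
scene blue [265.2 183.7] [265.6 186.7]
scene yellow [330.9 118.8] [330.4 121.4]
scene red [357.1 204.4] [356.4 207. ]
```

View pics/cmp.png

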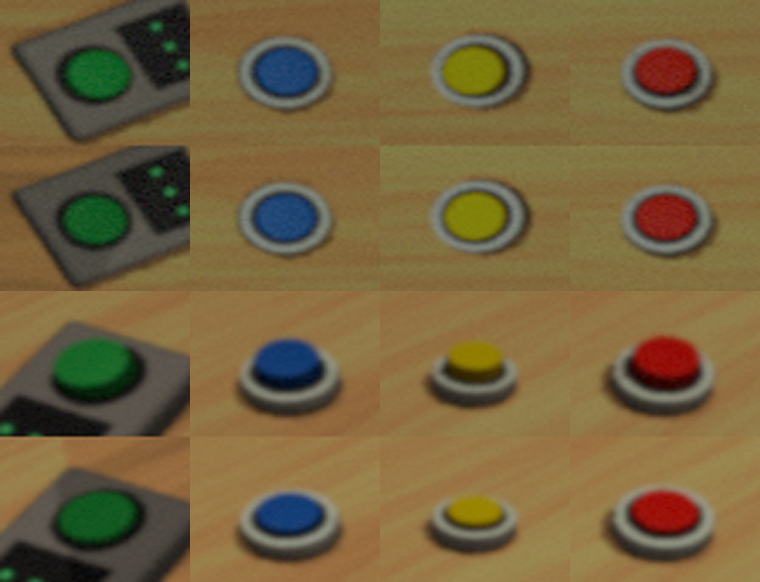

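View pics/end.png

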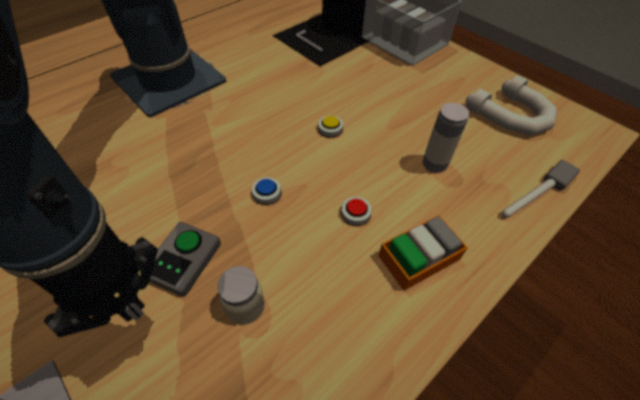

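The green button (187,240) and the caps (blue 266,187; yellow 330,121; red 356,207) are all down. The pucks haven't moved, and the can, jar and tub stand where they were. The arm is clear.

Emit:
servo_tool --plan "0 0 0 0 0; 0 0 0 0 0; 0 0 0 0 0"

```text
time: 12.85
eef_pos: [0.6474, -0.3403, 0.3286]
tool_rot: [-0.0, 0.994, 0.112, 0.0]
force: [-0.4, 0.1, 0.7]
finger_gap: 0.0001
grip_force: 0.0
```

```bash
python3 -c "
from bench import env
print(env.hand_in())"
```

```text
the job is handed in; nothing more can be done
None
```

I pressed the green, blue, yellow and red buttons fully down in that order, and the final pictures show all four staying down with the sensors, can, jar and tub unmoved; I handed the job in at about 13 s, and no verdict came back.

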